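Pack the line-check kit into a bail-arm crate and stack the tray on it

TASK

Pack the kit crate for the next shift. Swing both bail arms fully out, clip the orange divider into the crate with both ears pushed fully down in their slots, and lay every test wand that is there in the compartment at the yellow end and the label roll and black marker (whichever are there) flat in the compartment at the black end. Then swing both bail arms fully in and stack the white tray squarely and centrally on them, lengthwise along the crate; leave the other things on the table alone.

Things in the scene. Friction and masses are not known exactly. Their poses are not given: they have to be found in the camera images.
- crate: Grey open crate, fixed on the belt, 160 (its x) x 280 (its y) x 60 mm high, walls and floor 4 mm; floor top at z = 4, rim at z = 60. Origin: centre of its underside, z up. The divider parts it into two compartments, each about 133 mm in y. Steel pivot lugs for the bails on the outside of the long walls, at |y| = 110, |x| = 83, rise to z = 71.
- slots (a point): Point at the crate's centre, level with the feet of the two divider slots (crate z = 20 mm). The slots are black, upright, on the insides of the long walls at crate y = 0: |x| from 64 to 76 mm, 7.5 mm wide in y, flared to about 14 mm at the mouth (rim height), with solid feet at z = 20 and two sprung steel bumps in each at z = 41.
- bail_left (a joint): Hinge angle (rad) of the U-shaped steel wire bail at the crate's +y end. 0 = fully in, level across the opening; 1.57 upright; 3.14 = fully out, level beyond the end wall. Axis parallel to crate x at crate y = 110, z = 66 mm; bar at crate y = 110 - 75 cos(angle), z = 66 + 75 sin(angle) mm. Stiff (about 1 N at the bar): stays where it is left.
- bail_left_bar (a point): Middle of the crossbar of bail_left: wire 8 mm thick (its middle 70 mm is sheathed in black), running 176 mm along the crate's x between two arms of 8 mm wire.
- bail_right (a joint): The same for the bail at the crate's -y end: 0 = fully in, 3.14 = fully out; hinge axis through crate y = -110, z = 66 mm; bar at crate y = -110 + 75 cos(angle), z = 66 + 75 sin(angle) mm.
- bail_right_bar (a point): Middle of the crossbar of bail_right, like that of bail_left.
- end_yellow: Yellow plastic clip over the rim of one end wall of the crate (either end, differs from start to start), 90 (x) x 14 (y) mm, top at z = 63. Marks the compartment next to it. Fixed. Origin: on the belt level (crate's underside), midway along that end wall, 138 mm from the crate's centre; axes parallel to the crate's.
- end_black: The same clip in black, on the other end wall.
- rack: Light wooden rack, fixed on the belt, 130 (x) x 70 (y) x 8 mm base with four posts up to z = 26 that leave an 8 mm slot along its x, in which the divider stands. Origin: centre of the underside.
- divider: Orange plate standing upright in the rack (at rack z = 8): 120 (x) x 6 (y) x 52 mm high (z), an ear at each end (to |x| = 73, z 14 to 32, rounded below). Origin: middle of its lower edge. In the crate it stands across (its x along crate x, either way round) at crate y = 0; fully home its origin is at crate z = 6 mm. The bumps stop it 26 mm higher; 5 to 12 N pushes it past them.
- tray: White stacking tray 130 (x) x 190 (y) x 30 mm, walls 4 mm, 0.30 kg, with a fixed handle over it: green bar 14 x 14 mm, 120 mm long along the tray's y, its middle at z = 75 mm over the tray's centre. Origin: centre of its underside. Stacked on the two bars (in) its origin stands at crate z = 70 mm.
- wand_red: Red flat test wand, 18 (x) x 105 (y) x 9 (z) mm, lying flat. Origin: centre of its underside. May be absent.
- wand_green: Green flat test wand, 18 (x) x 105 (y) x 9 (z) mm, lying flat. Origin: centre of its underside. May be absent.
- label_roll: White roll of labels lying flat, diameter 68, height 40 mm, hole 30 mm. Origin: centre of its underside. May be absent.
- marker_black: Black marker pen, lying flat, 21 (x) x 138 (y) x 18 (z) mm. Origin: middle of its underside. May be absent.
- date_stamp: Black and grey hand stamp 36 x 40 x 80 mm, standing; a bystander.
- scissors: Scissors with red handles, 82 x 176 x 10 mm, lying flat; a bystander.
There are look-alikes about, which are no part of the job. What is shaped like the wand_red but blue is not meant.

How it is judged:
By the outcome, as a careful person would: the job done as asked, in the order asked, and still so for the second after the job is handed in, with the robot touching nothing.
Of wand_red, wand_green, label_roll, marker_black only 2 to 4 are there at a start; the rules pass over those that are not, and their reading is None.
At some moment in a run one of wand_red, wand_green, label_roll, marker_black may be knocked a few centimetres aside while the robot is not near it.
It also fails if it takes over 210 s, if anything falls off the work surface, if the arm or the gripper's body presses on something with over 40 N, if the wrist force passes 120 N, or if a joint passes its speed limit or range.

ROBOT

A 7-joint arm with a two-finger parallel gripper is mounted at the origin on a cart in front of the work surface, level with it; the furniture and walls round the work are solid. World frame = base frame: x ahead of the robot, y to its left, z up, the work surface at z = 0. Lengths are in m, angles in degrees, forces in N, time in s.
With the tool pointing down it reaches from about 0.425 to 0.925 m from the base axis. Payload 6.8 kg.
Tool frame: the origin (TCP) lies at the very end of the fingers, on their centre line; the grasp point (between the pads) lies 19 mm behind it; z points along the fingers, y is the line along which they close (so a half turn about z gives the same grasp; the last joint's range is limited). The gripper opens to 85 mm and grips with 20 to 120 N. Pads are 22 mm wide; open, the fingers measure 114 mm over their backs; the gripper's body (76 mm by 85 mm) begins 54 mm behind the grasp point. The pads swing forward as they close: fully open they stand 13 mm farther back than shut.
Start: joints at [-74.089, 27.33, 1.283, 89.118, -0.659, 63.558, -4.761], TCP at [0.254, 0.625, 0.231] pointing down, gripper open.
Joint ranges: [-169.35, 169.35], [-19.33, 120.38], [-80.79, 83.38], [13.8, 139.57], [-78.32, 258.32], [9.67, 109.79], [-169.56, 169.56]. Speed limits (degrees/s): [136.94, 136.94, 180, 180, 180, 180, 180].

INTERFACE

Orientations are given as [roll, pitch, yaw] about the fixed x, y, z axes, in that order (R = Rz(yaw) Ry(pitch) Rx(roll)).
In Python, from rig import arm, get_image, camera_params, models gives the robot as it stands. The module is installed in compiled form; this text tells all that it offers.
- The arm moves only by the tool send_rows, never from a script. Its argument "rows" is a list of rows, each a list of 7 numbers: the shift along the tool's x, y, z in mm, then the turn, a rotation vector about the tool's x, y, z in rad, then the closure, from 0 (fully open) to 1 (shut). In form: [[dx, dy, dz, wx, wy, wz, claw], ...]. A call has 1 to 8 rows; each row is the pose to reach, as a shift and turn from the pose commanded when the call began, along the tool's axes at that moment; what a row does not reach only later rows make up. A row lasts 1/10 s, in which the tool goes at most 50 mm and 8.59 degrees, less where a joint would pass 70% of its speed; a pose out of reach is approached as far as the arm can. A call with a gripper value outside its range is refused whole. The fingers move at their own pace and stop on an object; "grip_force" is the grip in N (left out, the last holds). Time passes only in rows, so rows that repeat a pose let the fingers close. It gives the time, the measured TCP pose, the force, the opening and the grip force at its end, in the units of the state.
- arm.state(): the state, without advancing time (a new reading comes with each control period).
- get_image(name): name is "side" or "top" or "wrist"; returns the picture (420x560x3 uint8, blue, green, red); there is no depth.
- camera_params(name): a dict with "K" (3x3 intrinsics, pixels), "dist" ([k1, k2, p1, p2, k3] as OpenCV has them; the pictures are not rectified), "extrinsics" (4x4, takes a point from world to camera coordinates). Camera axes: x right, y up, looking along -z (the intrinsics and any distortion apply to the point x, -y, -z); pixel columns grow to the right and rows downward; lengths in m; the calibration is good to about 2 mm. A picture is of the moment at which its call begins: read the wrist's pose just before it. camera_params takes no time and is no camera call; for the wrist camera it gives the pose at the moment of the call.
- arm.job_done(): hands the job in; it is judged then, once.
Trained networks look in the newest picture that a camera, given by its name, has taken for a name from the list of things; names that differ only in an ending like _2 or _b are one class to them, and where a whole thing is asked for, a point or a joint stands for the part that bears it (a point fixed in the world has none). Each returns a list of dicts, best first, with "p" (0 to 1); they miss things now and then, are a little off and sometimes report something else, mostly with a low value. They report only what shows in the picture. A call takes as long as a camera call. They do not tell look-alikes from the thing itself.
- models.find_in(camera, name): "extent" ([left, top, width, height] in pixels, round what is visible of it).
- models.trace(camera, name): "pixels" (420x560 bool, what is visible of it) and "extent" ([left, top, width, height] in pixels, round what is visible of it).
The state is a dict: "clock": time; "joints": joint angles; "dq": joint speeds; "joint_torque": joint torques, N m; "eef_pos": TCP position; "tool_rot": TCP orientation; "wrist_force": force on the tool from outside, world axes, zero at the start; "moment": the same for the moment, N m; "gripper_width": finger opening in m; "finger_force": force on a finger pad.
Only numpy, scipy, OpenCV 4.12 (cv2) and the standard library are available. Lean on these libraries where they do the work, as an engineer would, in place of code of your own. Each camera call takes 0.05 s, during which the arm holds its last target. There are 200 camera calls.

## Working session

There is one attempt and no reset: what is moved stays moved. The work goes in short steps, Python scripts to look and compute and a tool call to move; the robot and the scene stay as the last step left them, time stands still between calls to the robot, and variables do not carry over. Pictures are saved under pics/ and viewed, at most 18 in all, crops included, and the job is handed in when it is done.

Besides the shell and the picture viewer there is one more tool, called after "Request:" in YAML: its name, and indented under it one key for each argument. send_rows: Moves the arm, as the interface text tells. Its arguments: {"type":"object","properties":{"rows":{"type":"array","items":{"type":"array","items":{"type":"number"}}},"grip_force":{"type":"number"}},"required":["rows"]}

```bash
mkdir -p pics; cat > h.py <<'E'
import numpy as np, cv2
from rig import arm, get_image, camera_params, models
def ray(cam,uv,P=None):
    P=P or camera_params(cam); K=np.array(P["K"]);d=np.array(P["dist"]);E=np.array(P["extrinsics"])
    q=cv2.undistortPoints(np.array(uv,float).reshape(-1,1,2),K,d).reshape(-1,2)
    D=np.c_[q[:,0],-q[:,1],-np.ones(len(q))]@E[:3,:3]
    return -E[:3,:3].T@E[:3,3],D
def onz(cam,uv,z,P=None):
    o,D=ray(cam,uv,P); return o+D*((z-o[2])/D[:,2])[:,None]
def proj(cam,X,P=None):
    P=P or camera_params(cam);E=np.array(P["extrinsics"]);c=np.atleast_2d(X)@E[:3,:3].T+E[:3,3]
    c=c*[1,-1,-1]
    return cv2.projectPoints(c.reshape(-1,1,3),np.zeros(3),np.zeros(3),np.array(P["K"]),np.array(P["dist"]))[0].reshape(-1,2)
E
python3 - <<'E'
from h import *
for c in("top","side"):
    cv2.imwrite(f"pics/{c}0.png",cv2.resize(get_image(c),(800,600)))
    P=camera_params(c);E=np.array(P["extrinsics"]);print(c,(-E[:3,:3].T@E[:3,3]).round(3),np.array(P["K"]).round(0).tolist(),np.round(P["dist"],3))
c="top"
for n in "crate end_yellow end_black rack divider tray wand_red wand_green label_roll marker_black date_stamp scissors bail_left bail_right".split():
    for r in models.trace(c,n)[:4]:
        m=r["pixels"].astype(np.uint8);ys,xs=np.nonzero(m)
        b=cv2.minAreaRect(np.c_[xs,ys].astype(np.float32))
        print(n,round(r["p"],2),np.round(r["extent"]).tolist(),"c",np.round(b[0]),"wh",np.round(b[1]),round(b[2]),onz(c,[b[0]],0.0)[0].round(3))
print({k:np.round(v,3).tolist() for k,v in arm.state().items()})
E
```

```text
top [ 0.287 -0.06   1.283] [[388.0, 0.0, 276.0], [0.0, 388.0, 204.0], [0.0, 0.0, 1.0]] [-0.108  0.     0.     0.     0.   ]
side [ 0.58  -0.94   0.823] [[417.0, 0.0, 279.0], [0.0, 417.0, 208.0], [0.0, 0.0, 1.0]] [-0.107  0.     0.     0.     0.   ]
crate 0.78 [198.0, 144.0, 96.0, 62.0] c [244. 176.] wh [58. 88.] 81 [0.659 0.034 0.   ]
end_yellow 0.58 [391.0, 200.0, 13.0, 13.0] c [398. 207.] wh [12. 15.] 90 [ 0.534 -0.49   0.   ]
end_yellow 0.44 [200.0, 171.0, 7.0, 24.0] c [204. 182.] wh [24.  6.] 84 [0.642 0.174 0.   ]
end_black 0.56 [281.0, 159.0, 8.0, 24.0] c [286. 170.] wh [23.  4.] 84 [ 0.674 -0.11   0.   ]
rack 0.84 [213.0, 223.0, 25.0, 40.0] c [224. 240.] wh [22. 40.] 5 [0.439 0.104 0.   ]
rack 0.18 [199.0, 171.0, 9.0, 23.0] c [204. 182.] wh [25.  6.] 84 [0.64  0.174 0.   ]
divider 0.44 [205.0, 237.0, 39.0, 7.0] c [224. 240.] wh [38.  4.] 4 [0.44  0.105 0.   ]
tray 0.96 [110.0, 207.0, 61.0, 47.0] c [141. 227.] wh [60. 41.] 7 [0.49  0.388 0.   ]
wand_red 0.76 [265.0, 237.0, 16.0, 29.0] c [272. 252.] wh [31.  5.] 65 [ 0.395 -0.053  0.   ]
wand_red 0.58 [301.0, 236.0, 30.0, 14.0] 
[... 601 characters left out ...]
 [0.675 0.374 0.   ]
bail_left 0.66 [207.0, 150.0, 28.0, 57.0] c [223. 178.] wh [56. 21.] 83 [0.652 0.106 0.   ]
bail_right 0.5 [256.0, 145.0, 15.0, 56.0] c [262. 172.] wh [52. 19.] 90 [ 0.671 -0.029  0.   ]
bail_right 0.46 [230.0, 151.0, 3.0, 51.0] c [232. 176.] wh [49.  1.] 82 [0.66  0.076 0.   ]
{'clock': 0.8, 'joints': [-74.088, 27.329, 1.285, 89.119, -0.658, 63.558, -4.761], 'dq': [-0.06, 0.039, 0.013, -0.014, 0.038, 0.03, -0.055], 'joint_torque': [0.0, -59.627, 1.606, -28.154, 0.012, 0.002, 0.0], 'eef_pos': [0.254, 0.625, 0.231], 'tool_rot': [179.999, 0.001, 157.893], 'wrist_force': [-0.075, -0.235, -0.342], 'moment': [0.011, -0.045, 0.009], 'finger_force': 0.0, 'gripper_width': 0.085}
```

View pics/top0.png

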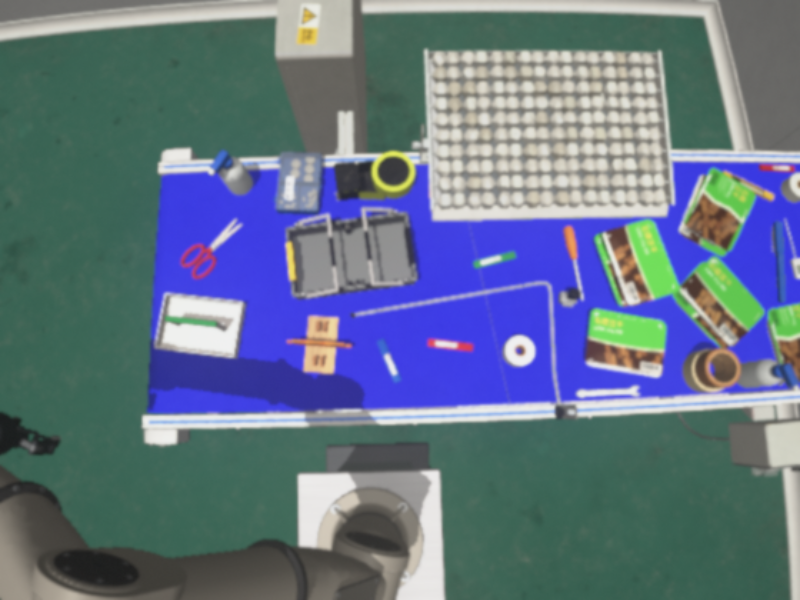

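View pics/side0.png

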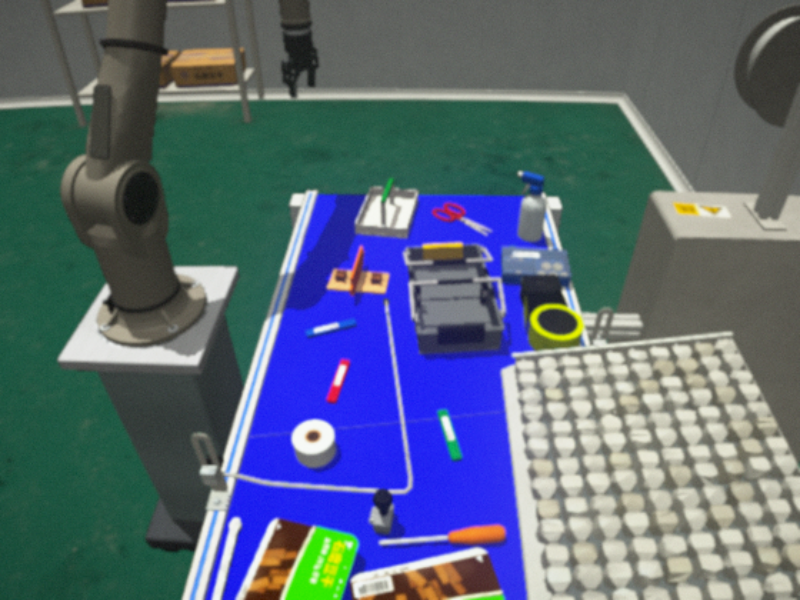

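```bash
cat >> h.py <<'E'
def tri(uv1,uv2,c1="top",c2="side"):
    o1,d1=ray(c1,[uv1]);o2,d2=ray(c2,[uv2]);d1=d1[0]/np.linalg.norm(d1);d2=d2[0]/np.linalg.norm(d2)
    a=np.linalg.lstsq(np.c_[d1,-d2],o2-o1,rcond=None)[0]
    p,q=o1+a[0]*d1,o2+a[1]*d2
    return (p+q)/2,np.linalg.norm(p-q)
E
python3 - <<'E'
from h import *
s=.7
for n,a,b in[("rodtip",(355,315),(388,300)),("corner",(550,285),(408,490)),("clampend",(557,400),(230,475)),("post",(565,410),(210,470)),
 ("yel",(291,262),(443,252)),("roll",(519,350),(314,435)),("trayhandle",(197,321),(388,190)),("egg corner",(433,215),(505,365))]:
    p,e=tri(np.array(a)*s,np.array(b)*s);print(n,p.round(3),round(e,3))
st=arm.state();P=camera_params("wrist");E=np.array(P["extrinsics"])
from scipy.spatial.transform import Rotation as R
Rt=R.from_euler("xyz",st["tool_rot"],degrees=True).as_matrix()
print("cam in tool",(Rt.T@(-E[:3,:3].T@E[:3,3]-st["eef_pos"])).round(4));print((Rt.T@E[:3,:3].T).round(3),np.round(P["K"],0).tolist())
E
```

```text
rodtip [0.507 0.022 0.016] 0.013
corner [ 0.562 -0.437  0.024] 0.011
clampend [ 0.291 -0.428  0.037] 0.001
post [ 0.267 -0.437  0.062] 0.0
yel [0.629 0.167 0.041] 0.005
roll [ 0.408 -0.348  0.039] 0.007
trayhandle [0.491 0.369 0.084] 0.011
egg corner [ 0.738 -0.17   0.027] 0.004
cam in tool [ 0.0738 -0.0006 -0.143 ]
[[ 0.     0.956  0.293]
 [ 1.    -0.     0.001]
 [ 0.001  0.293 -0.956]] [[331.0, 0.0, 287.0], [0.0, 331.0, 207.0], [0.0, 0.0, 1.0]]
```

Request:
send_rows:
  rows:
    - [-300,-200,-60,0,0,-0.497,0]
    - [-300,-200,-60,0,0,-0.497,0]
    - [-300,-200,-60,0,0,-0.497,0]
    - [-300,-200,-60,0,0,-0.497,0]
    - [-300,-200,-60,0,0,-0.497,0]
    - [-300,-200,-60,0,0,-0.497,0]
    - [-300,-200,-60,0,0,-0.497,0]
    - [-300,-200,-60,0,0,-0.497,0]

```text
clock: 1.6
eef_pos: [0.4608, 0.3215, 0.2927]
tool_rot: [-179.9, 0.2, -174.1]
wrist_force: [-0.5, -0.8, -0.6]
gripper_width: 0.0854
finger_force: 0.0
```

Request:
send_rows:
  rows:
    - [-165,-312,-60,0,0,0,0]
    - [-165,-312,-60,0,0,0,0]
    - [-165,-312,-60,0,0,0,0]
    - [-165,-312,-60,0,0,0,0]
    - [-165,-312,-60,0,0,0,0]
    - [-165,-312,-60,0,0,0,0]
    - [-165,-312,-60,0,0,0,0]
    - [-165,-312,-60,0,0,0,0]

```text
clock: 2.4
eef_pos: [0.6578, 0.0281, 0.3522]
tool_rot: [-179.8, 0.1, -174.1]
wrist_force: [-0.2, 0.0, 0.4]
gripper_width: 0.0854
finger_force: 0.0
```

```bash
python3 - <<'E'
from h import *
s=arm.state();print(np.round(s["eef_pos"],3),np.round(s["tool_rot"],1),np.round(s["joints"],0))
P=camera_params("wrist");I=get_image("wrist")
cv2.imwrite("pics/w1.png",cv2.resize(I,(800,600)));np.save("w1.npy",I)
import pickle;pickle.dump(P,open("w1.pkl","wb"))
E
```

```text
[0.658 0.028 0.352] [-1.798e+02  1.000e-01 -1.741e+02] [-18.  21.  14.  83.  -5.  76.  92.]
```

View pics/w1.png

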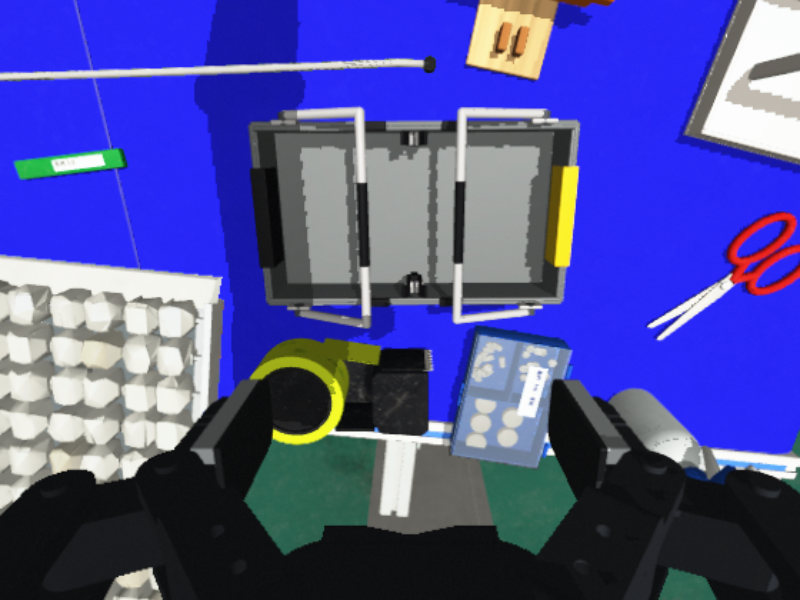

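```bash
cat > fit.py <<'E'
from h import *
import pickle
from scipy.optimize import least_squares
P=pickle.load(open("w1.pkl","rb"))
obs={(-80,140,60):(578,122),(-80,-140,60):(250,122),(80,140,60):(564,303),(80,-140,60):(268,304)}
k=np.array(list(obs))/1000;v=np.array(list(obs.values()))*.7
bY=np.array([(462,111),(457,320)])*.7;bB=np.array([(361,111),(366,325)])*.7
def W(p,X): c,s=np.cos(p[2]),np.sin(p[2]);X=np.atleast_2d(X);return np.c_[p[0]+c*X[:,0]-s*X[:,1],p[1]+s*X[:,0]+c*X[:,1],X[:,2]]
def bar(sg,a): return [[x,sg*(.110-.075*np.cos(a)),.066+.075*np.sin(a)] for x in(-.088,.088)]
def f(p):
    return np.r_[(proj("w",W(p,k),P)-v).ravel(),(proj("w",W(p,bar(1,p[3])),P)-bY).ravel(),(proj("w",W(p,bar(-1,p[4])),P)-bB).ravel()]
r=least_squares(f,[.66,.03,.11,.4,.4])
print(r.x.round(4),np.degrees(r.x[2:]).round(1));print((r.fun.reshape(-1,2)/.7).round(1).tolist())
for sg,a in((1,r.x[3]),(-1,r.x[4])):print(W(r.x,np.mean(bar(sg,a),0)).round(4))
E
python3 fit.py
```

```text
[0.6424 0.0285 0.1067 0.3078 0.4662] [ 6.1 17.6 26.7]
[[-0.6, 1.4], [2.4, 3.0], [-3.8, -2.3], [1.8, -2.6], [0.9, 0.8], [0.1, -1.1], [-1.5, 0.3], [0.7, -1.7]]
[[0.6383 0.0668 0.0887]]
[[ 0.6469 -0.0143  0.0997]]
```

Request:
send_rows:
  rows:
    - [15,40,100,0,0,0,0.4]
    - [15,40,200,0,0,0,0.4]
    - [15,40,200,0,0,0,0.4]
    - [15,40,200,0,0,0,0.4]
    - [15,40,200,0,0,0,0.4]
    - [15,40,200,0,0,0,0.4]
  grip_force: 25

```text
clock: 3.05
eef_pos: [0.635, 0.0749, 0.1508]
tool_rot: [180.0, -0.1, -173.5]
wrist_force: [-0.0, 0.0, 0.8]
gripper_width: 0.0511
finger_force: 0.0
```

```bash
python3 - <<'E'
from h import *
s=arm.state();print(np.round(s["eef_pos"],4),np.round(s["tool_rot"],1),s["gripper_width"])
P=camera_params("wrist");I=get_image("wrist")
cv2.imwrite("pics/w2.png",I);np.save("w2.npy",I)
import pickle;pickle.dump(P,open("w2.pkl","wb"))
E
```

```text
[0.635  0.0749 0.1508] [ 1.800e+02 -1.000e-01 -1.735e+02] 0.051096736319163845
```

View pics/w2.png

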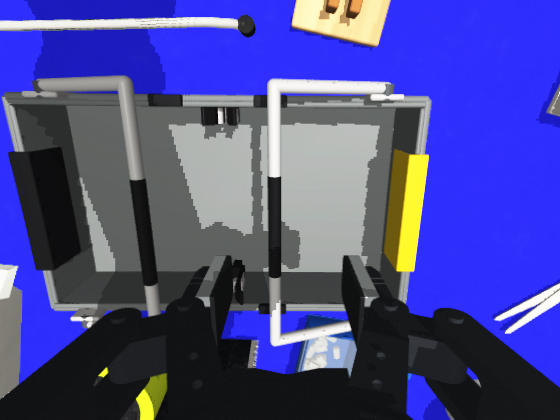

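```bash
sed -e 's/w1.pkl/w2.pkl/' -e 's/^obs=.*/obs={(-80,140,60):(430\/.7,98\/.7),(-80,-140,60):(4\/.7,96\/.7),(80,-140,60):(52\/.7,308\/.7),(45,145,63):(413\/.7,270\/.7),(-45,145,63):(429\/.7,154\/.7),(-76,-4,60):(0,0)}; obs.pop((-76,-4,60))/' -e 's/^bY=.*/bY=np.array([(273,85),(276,339)]);bB=np.array([(126,83),(151,285)])/' -e 's/for x in(-.088,.088)\]/for x in ((-.088,.088) if sg>0 else (-.088,.035))]/' fit.py > fit2.py; python3 fit2.py
```

```text
[0.6422 0.0278 0.1093 0.3006 0.4572] [ 6.3 17.2 26.2]
[[-4.1, 3.4], [1.4, 1.8], [3.1, -0.8], [1.9, 1.1], [0.7, -0.6], [0.7, -0.4], [-1.0, -0.0], [-1.8, -1.2], [-0.0, -4.3]]
[[0.638  0.066  0.0882]]
[[ 0.6205 -0.0175  0.0991]]
```

Request:
send_rows:
  rows:
    - [-2,-9,40,0,0,0,0.4]
    - [-2,-9,65,0,0,0,0.4]
    - [-2,-9,80,0,0,0,0.4]
    - [-2,-9,81,0,0,0,0.6]
    - [-2,-9,81,0,0,0,0.95]
    - [-2,-9,81,0,0,0,0.95]
    - [-2,-9,81,0,0,0,0.95]
    - [-2,-9,81,0,0,0,0.95]
  grip_force: 25

```text
clock: 3.9
eef_pos: [0.6403, 0.0669, 0.0717]
tool_rot: [179.9, 0.2, -173.6]
wrist_force: [2.7, 5.7, -1.6]
gripper_width: 0.0066
finger_force: 24.5
```

Request:
send_rows:
  rows:
    - [0,7,-15,0,0,0,0.95]
    - [0,19,-31,0,0,0,0.95]
    - [0,34,-43,0,0,0,0.95]
    - [0,52,-50,0,0,0,0.95]
    - [0,72,-53,0,0,0,0.95]
    - [0,91,-50,0,0,0,0.95]
    - [0,109,-43,0,0,0,0.95]
    - [0,109,-43,0,0,0,0.95]

```text
clock: 4.7
eef_pos: [0.6281, 0.1771, 0.1143]
tool_rot: [179.9, 0.3, -173.4]
wrist_force: [2.9, 3.7, 5.0]
gripper_width: 0.0066
finger_force: 26.4
```

Request:
send_rows:
  rows:
    - [0,16,12,0,0,0,0.95]
    - [0,28,28,0,0,0,0.95]
    - [0,35,46,0,0,0,0.95]
    - [0,37,65,0,0,0,0.95]
    - [0,37,70,0,0,0,0.95]
    - [0,37,70,0,0,0,0.95]

```text
clock: 5.3
eef_pos: [0.6237, 0.2129, 0.0455]
tool_rot: [179.8, 0.1, -173.6]
wrist_force: [-3.3, 4.7, 18.6]
gripper_width: 0.0068
finger_force: 30.0
```

Request:
send_rows:
  rows:
    - [0,0,-2,0,0,0,0.75]
    - [0,0,-4,0,0,0,0.75]
    - [0,0,-54,0,0,0,0.75]
    - [0,0,-104,0,0,0,0.75]
    - [2,-80,-110,0,0,0,0.4]
    - [2,-228,-110,0,0,0,0.4]
    - [2,-228,-110,0,0,0,0.4]
    - [2,-228,-110,0,0,0,0.4]

```text
clock: 6.1
eef_pos: [0.6419, 0.0085, 0.1521]
tool_rot: [-180.0, -0.1, -173.7]
wrist_force: [1.4, -0.3, -0.8]
gripper_width: 0.0515
finger_force: 0.0
```

Request:
send_rows:
  rows:
    - [0,0,0,0,0,0,0.4]
    - [0,0,0,0,0,0,0.4]

```text
clock: 6.3
eef_pos: [0.6421, 0.0083, 0.152]
tool_rot: [-180.0, -0.1, -173.9]
wrist_force: [0.4, 1.0, -0.9]
gripper_width: 0.0513
finger_force: 0.0
```

Request:
send_rows:
  rows:
    - [-2,-23,0,0,0,0,0.4]
    - [-2,-23,30,0,0,0,0.4]
    - [-2,-23,55,0,0,0,0.4]
    - [-2,-23,70,0,0,0,0.4]
    - [-2,-23,71,0,0,0,0.7]
    - [-2,-23,71,0,0,0,0.95]
    - [-2,-23,71,0,0,0,0.95]
    - [-2,-23,71,0,0,0,0.95]

```text
clock: 7.1
eef_pos: [0.6486, -0.0134, 0.0831]
tool_rot: [-179.9, 0.1, -173.7]
wrist_force: [2.0, -5.5, -2.6]
gripper_width: 0.0071
finger_force: 24.4
```

Request:
send_rows:
  rows:
    - [0,-6,-11,0,0,0,0.95]
    - [0,-14,-20,0,0,0,0.95]
    - [0,-30,-32,0,0,0,0.95]
    - [0,-48,-39,0,0,0,0.95]
    - [0,-67,-42,0,0,0,0.95]
    - [0,-87,-39,0,0,0,0.95]
    - [0,-105,-32,0,0,0,0.95]
    - [0,-105,-32,0,0,0,0.95]

```text
clock: 7.9
eef_pos: [0.6603, -0.1203, 0.1149]
tool_rot: [-179.9, 0.2, -173.9]
wrist_force: [2.1, -4.7, 4.0]
gripper_width: 0.0069
finger_force: 25.4
```

Request:
send_rows:
  rows:
    - [0,-16,12,0,0,0,0.95]
    - [0,-28,28,0,0,0,0.95]
    - [0,-35,46,0,0,0,0.95]
    - [0,-37,65,0,0,0,0.95]
    - [0,-37,70,0,0,0,0.95]
    - [0,-37,70,0,0,0,0.95]

```text
clock: 8.5
eef_pos: [0.6646, -0.1549, 0.0453]
tool_rot: [-179.9, 0.1, -173.7]
wrist_force: [-2.3, -3.4, 11.9]
gripper_width: 0.0069
finger_force: 29.4
```

Request:
send_rows:
  rows:
    - [0,0,-4,0,0,0,0.75]
    - [0,0,-4,0,0,0,0.75]
    - [0,0,-54,0,0,0,0.75]
    - [0,0,-104,0,0,0,0.75]
    - [0,0,-150,0,0,0,0.75]

```text
clock: 9.0
eef_pos: [0.6629, -0.1518, 0.1947]
tool_rot: [180.0, -0.1, -173.6]
wrist_force: [1.0, -0.4, 0.1]
gripper_width: 0.0216
finger_force: 0.0
```

Request:
send_rows:
  rows:
    - [193,280,-55,0,0,1.19,0.4]
    - [193,280,-55,0,0,1.19,0.4]
    - [193,280,-55,0,0,1.19,0.4]
    - [193,280,-55,0,0,1.19,0.4]
    - [193,280,-55,0,0,1.19,0.4]
    - [193,280,-55,0,0,1.19,0.4]
    - [193,280,-55,0,0,1.19,0.4]
    - [193,280,-55,0,0,1.19,0.4]

```text
clock: 9.8
eef_pos: [0.4378, 0.1073, 0.2487]
tool_rot: [-180.0, -0.1, 122.2]
wrist_force: [0.2, 0.1, -0.2]
gripper_width: 0.0509
finger_force: 0.0
```

Request:
send_rows:
  rows:
    - [0,0,0,0,0,0.555,0.4]
    - [0,0,0,0,0,0.555,0.4]
    - [0,0,0,0,0,0.555,0.4]
    - [0,0,0,0,0,0.555,0.4]
    - [0,0,0,0,0,0.555,0.4]
    - [0,0,0,0,0,0.555,0.4]

```text
clock: 10.4
eef_pos: [0.44, 0.1044, 0.2485]
tool_rot: [-179.9, 0.0, 90.7]
wrist_force: [-1.0, 0.2, 0.0]
gripper_width: 0.0514
finger_force: 0.0
```

```bash
python3 - <<'E'
from h import *
s=arm.state();print(np.round(s["eef_pos"],4),np.round(s["tool_rot"],1),np.round(s["joints"]))
P=camera_params("wrist");I=get_image("wrist")
cv2.imwrite("pics/w3.png",I)
import pickle;pickle.dump(P,open("w3.pkl","wb"))
E
```

```text
[0.44   0.1044 0.2485] [-179.9    0.    90.7] [-40.   4.  20. 118.  -2.  58. -18.]
```

View pics/w3.png

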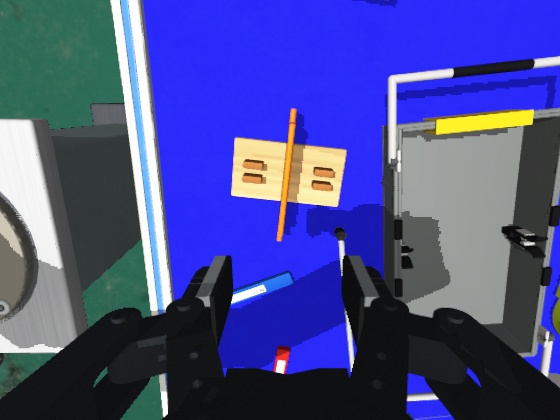

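```bash
python3 - <<'E'
from h import *
I=get_image("side");c=cv2.resize(I[150:230,215:295],(560,560),interpolation=cv2.INTER_CUBIC)
J=cv2.imread("pics/w3.png")
cv2.imwrite("pics/c4.png",c)
for r in models.trace("side","divider")[:2]: print(r["p"],r["extent"])
get_image("wrist")
r=models.trace("wrist","divider")[0];ys,xs=np.nonzero(r["pixels"]);b=cv2.minAreaRect(np.c_[xs,ys].astype(np.float32));print(r["p"],b)
r=models.trace("wrist","rack")[0];m=r["pixels"].astype(np.uint8);ys,xs=np.nonzero(m);b=cv2.minAreaRect(np.c_[xs,ys].astype(np.float32));print(r["p"],b)
E
```

```text
0.5 [246.1, 177.0, 10.5, 31.0]
0.73 ((285.33758544921875, 173.98220825195312), (7.176214218139648, 131.0782470703125), 6.254032611846924)
0.7 ((286.6129150390625, 171.82485961914062), (112.20584106445312, 59.10066604614258), 6.24191427230835)
```

View pics/c4.png

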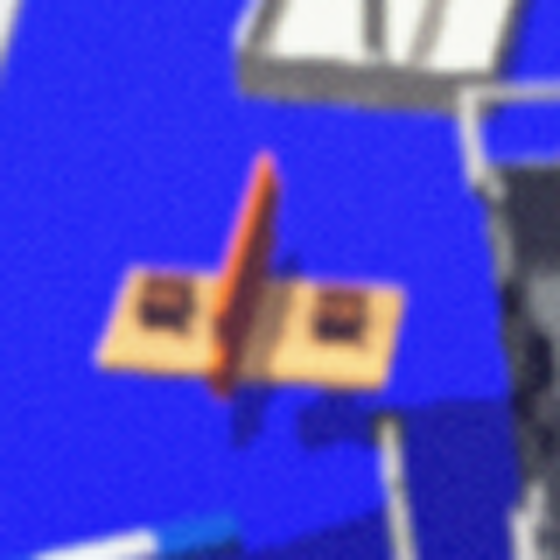

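```bash
python3 - <<'E'
from h import *
s=arm.state();print(np.round(s["eef_pos"],4),np.round(s["tool_rot"],2))
a=np.radians(6.254);d=np.array([-np.sin(a),np.cos(a)])*65;c=np.array([285.34,173.98])
e=onz("wrist",[c-d,c+d],.040);print(e.round(4),np.linalg.norm(e[0]-e[1]),e.mean(0),np.degrees(np.arctan2(*(e[0]-e[1])[[1,0]])))
print(onz("wrist",[(286.6,171.8)],.008))
print(onz("wrist",[c],.056))
E
```

```text
[0.4404 0.1042 0.2489] [-179.99   -0.     90.5 ]
[[0.4462 0.1743 0.04  ]
 [0.432  0.0324 0.04  ]] 0.14263225140853597 [0.43908119 0.10338736 0.04      ] 84.26586037434058
[[0.44087527 0.10381832 0.008     ]]
[[0.43954253 0.11080558 0.056     ]]
```

Request:
send_rows:
  rows:
    - [-1,-1,50,0,0,0.108,0.6]
    - [-1,-1,100,0,0,0.108,0.6]
    - [-1,-1,150,0,0,0.108,0.6]
    - [-1,-1,190,0,0,0.108,0.6]
    - [-1,-1,210,0,0,0.108,0.6]
    - [-1,-1,215,0,0,0.108,0.6]
    - [-1,-1,215,0,0,0.108,0.6]
    - [-1,-1,215,0,0,0.108,0.95]
  grip_force: 60

```text
clock: 11.5
eef_pos: [0.4404, 0.1035, 0.035]
tool_rot: [179.9, -0.1, 84.3]
wrist_force: [0.3, -0.7, 0.1]
gripper_width: 0.0211
finger_force: 0.0
```

Request:
send_rows:
  rows:
    - [0,0,0,0,0,0,0.98]
    - [0,0,0,0,0,0,0.98]
    - [0,0,0,0,0,0,0.98]
    - [0,0,0,0,0,0,0.98]

```text
clock: 11.9
eef_pos: [0.4405, 0.1037, 0.0352]
tool_rot: [179.9, -0.1, 84.3]
wrist_force: [-1.6, -0.3, 7.2]
gripper_width: 0.0051
finger_force: 60.6
```

Request:
send_rows:
  rows:
    - [0,0,-40,0,0,0,0.98]
    - [0,0,-90,0,0,0,0.98]
    - [0,0,-140,0,0,0,0.98]
    - [-54,209,-140,0,0,-0.74,0.98]
    - [-54,209,-140,0,0,-0.74,0.98]
    - [-54,209,-140,0,0,-0.74,0.98]
    - [-54,209,-140,0,0,-0.74,0.98]
    - [-54,209,-140,0,0,-0.74,0.98]

```text
clock: 12.7
eef_pos: [0.6454, 0.0261, 0.1745]
tool_rot: [179.9, 0.1, 126.3]
wrist_force: [0.1, -0.4, -1.6]
gripper_width: 0.005
finger_force: 59.2
```

Request:
send_rows:
  rows:
    - [0,0,0,0,0,-1.04,0.98]
    - [0,0,0,0,0,-1.04,0.98]
    - [0,0,0,0,0,-1.04,0.98]
    - [0,0,0,0,0,-1.04,0.98]
    - [0,0,0,0,0,-1.04,0.98]
    - [0,0,0,0,0,-1.04,0.98]
    - [0,0,0,0,0,-1.04,0.98]
    - [0,0,0,0,0,-1.04,0.98]

```text
clock: 13.5
eef_pos: [0.6417, 0.0283, 0.1742]
tool_rot: [180.0, 0.0, -174.3]
wrist_force: [0.5, -0.2, -0.7]
gripper_width: 0.0046
finger_force: 59.3
```

```bash
python3 - <<'E'
from h import *
s=arm.state();print(np.round(s["eef_pos"],4),np.round(s["tool_rot"],2),s["gripper_width"])
P=camera_params("wrist");I=get_image("wrist")
cv2.imwrite("pics/w5.png",cv2.resize(I,(800,600)))
import pickle;pickle.dump(P,open("w5.pkl","wb"))
E
```

```text
[0.6417 0.0283 0.1742] [ 179.99    0.   -174.29] 0.004620818797636847
```

View pics/w5.png

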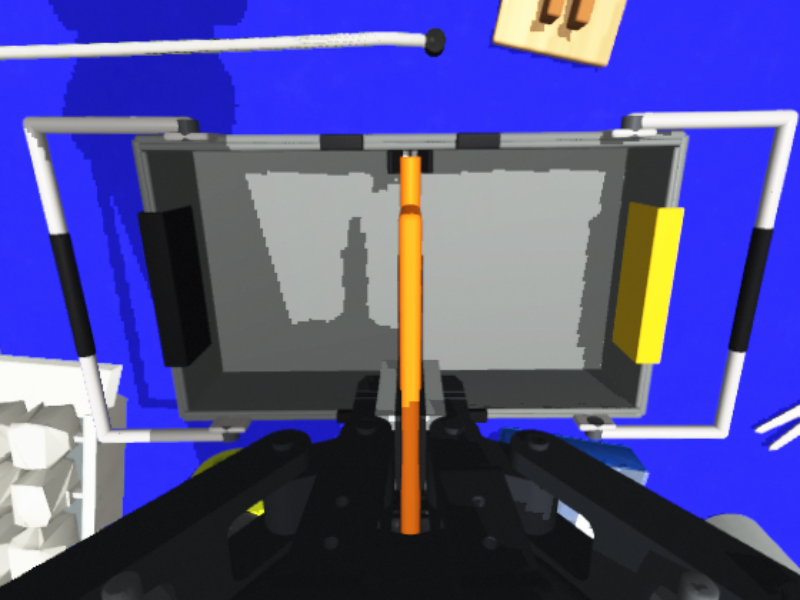

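```bash
cat > fit3.py <<'E'
from h import *
import pickle
from scipy.optimize import least_squares
P=pickle.load(open("w5.pkl","rb"))
obs=[((-80,140,60),(687,136)),((-80,-140,60),(135,140)),((80,140,60),(641,418)),((80,-140,60),(180,418)),((-88,185,66),(792,118)),((88,185,66),(725,432)),((-88,-185,66),(30,123)),((88,-185,66),(103,436)),((-45,145,63),(684,208)),((45,145,63),(661,362)),((-45,-145,63),(139,212)),((45,-145,63),(164,366))]
k=np.array([o[0] for o in obs])/1000;v=np.array([o[1] for o in obs])*.7
def W(p,X): c,s=np.cos(p[2]),np.sin(p[2]);X=np.atleast_2d(X);return np.c_[p[0]+c*X[:,0]-s*X[:,1],p[1]+s*X[:,0]+c*X[:,1],X[:,2]]
r=least_squares(lambda p:(proj("w",W(p,k),P)-v).ravel(),[.64,.03,.11],loss="soft_l1",f_scale=1.5)
print(r.x.round(4),np.degrees(r.x[2]).round(2));print((( proj("w",W(r.x,k),P)-v)/.7).round(1).tolist())
print("slot px",proj("w",W(r.x,[[-.070,0,.06],[-.07,0,.02],[.07,0,.06]]),P)/.7)
E
python3 fit3.py
```

```text
[0.6424 0.0281 0.1066] 6.11
[[-2.8, 1.4], [2.3, 1.2], [-0.1, -4.4], [3.6, -1.9], [-4.6, 0.1], [-5.3, -1.3], [4.7, 0.5], [2.5, -2.0], [1.6, -0.7], [-1.0, 1.3], [-2.3, -1.0], [0.0, 0.1]]
slot px [[410.44100274 160.70233638]
 [410.39165399 159.41478921]
 [411.86649883 399.67598682]]
```

Request:
send_rows:
  rows:
    - [-1,0,30,0,0,-0.008,0.98]
    - [-1,0,60,0,0,-0.008,0.98]
    - [-1,0,85,0,0,-0.008,0.98]
    - [-1,0,100,0,0,-0.008,0.98]
    - [-1,0,110,0,0,-0.008,0.98]
    - [-1,0,114,0,0,-0.008,0.98]
    - [-1,0,114,0,0,-0.008,0.98]

```text
clock: 14.25
eef_pos: [0.6433, 0.0287, 0.0602]
tool_rot: [-180.0, 0.0, -173.9]
wrist_force: [-0.7, 0.5, -1.4]
gripper_width: 0.0047
finger_force: 59.3
```

```bash
python3 - <<'E'
from h import *
s=arm.state();print(np.round(s["eef_pos"],4),np.round(s["tool_rot"],2),s["gripper_width"],np.round(s["wrist_force"],1),np.round(s["moment"],2))
E
```

```text
[0.6433 0.0287 0.0602] [-1.8000e+02  2.0000e-02 -1.7392e+02] 0.004661624899808635 [-0.7  0.5 -1.4] [-0.05 -0.03  0.  ]
```

Clear entry into the slots; push home.

Request:
send_rows:
  rows:
    - [0,0,5,0,0,0,0.98]
    - [0,0,10,0,0,0,0.98]
    - [0,0,15,0,0,0,0.98]
    - [0,0,19,0,0,0,0.98]
    - [0,0,23,0,0,0,0.98]
    - [0,0,26,0,0,0,0.98]
    - [0,0,28,0,0,0,0.98]
    - [0,0,28,0,0,0,0.98]

```text
clock: 15.05
eef_pos: [0.6425, 0.0287, 0.033]
tool_rot: [180.0, -0.1, -173.9]
wrist_force: [-5.0, -0.2, 13.6]
gripper_width: 0.0049
finger_force: 61.8
```

Request:
send_rows:
  rows:
    - [0,0,2,0,0,0,0.98]
    - [0,0,4,0,0,0,0.98]
    - [0,0,4,0,0,0,0.98]

```text
clock: 15.35
eef_pos: [0.6427, 0.0287, 0.0326]
tool_rot: [180.0, -0.1, -173.9]
wrist_force: [-16.9, -0.8, 42.7]
gripper_width: 0.0046
finger_force: 66.1
```

Request:
send_rows:
  rows:
    - [0,0,-3,0,0,0,0.6]
    - [0,0,-3,0,0,0,0.6]
    - [0,0,-3,0,0,0,0.6]
    - [0,0,-50,0,0,0,0.6]
    - [0,0,-100,0,0,0,0.6]
    - [0,0,-150,0,0,0,0.4]
    - [0,0,-150,0,0,0,0.4]

```text
clock: 16.05
eef_pos: [0.6474, 0.0288, 0.185]
tool_rot: [180.0, 0.7, -173.9]
wrist_force: [-0.5, 0.3, 0.6]
gripper_width: 0.0512
finger_force: 0.0
```

```bash
python3 - <<'E'
from h import *
s=arm.state();print(np.round(s["eef_pos"],4),np.round(s["tool_rot"],2),s["gripper_width"])
P=camera_params("wrist");I=get_image("wrist")
cv2.imwrite("pics/w6.png",I)
c=(.6424,.0281,.1075)
def W(p,X): c,s=np.cos(p[2]),np.sin(p[2]);X=np.atleast_2d(X);return np.c_[p[0]+c*X[:,0]-s*X[:,1],p[1]+s*X[:,0]+c*X[:,1],X[:,2]]
print("home top corners",proj("wrist",W(c,[[-.06,0,.058],[.06,0,.058]])).round(),"ear top",proj("wrist",W(c,[[-.073,0,.038],[.073,0,.038],[-.073,0,.064]])).round())
# other items
get_image("top")
for n in "wand_red wand_green label_roll marker_black".split():
    for r in models.trace("top",n)[:3]:
        ys,xs=np.nonzero(r["pixels"]);b=cv2.minAreaRect(np.c_[xs,ys].astype(np.float32))
        print(n,round(r["p"],2),np.round(b[0],1),np.round(b[1],1),round(b[2]),onz("top",[b[0]],0.04 if n=="label_roll" else .009)[0].round(3))
E
```

```text
[0.6474 0.0288 0.185 ] [ 179.99    0.69 -173.92] 0.05115887534921393
home top corners [[288. 120.]
 [288. 260.]] ear top [[288. 102.]
 [288. 263.]
 [288. 102.]]
wand_red 0.74 [316.  241.4] [30.2  5.2] 5 [ 0.425 -0.2    0.009]
wand_red 0.7 [273.  254.4] [27.  6.] 66 [ 0.387 -0.057  0.009]
wand_green 0.58 [346.6 181.7] [ 6.1 27.9] 76 [ 0.626 -0.315  0.009]
label_roll 0.84 [362.5 245.5] [21.2 22.6] 45 [ 0.404 -0.346  0.04 ]
label_roll 0.64 [398.7 207.5] [11.2 15.4] 69 [ 0.525 -0.477  0.04 ]
```

View pics/w6.png

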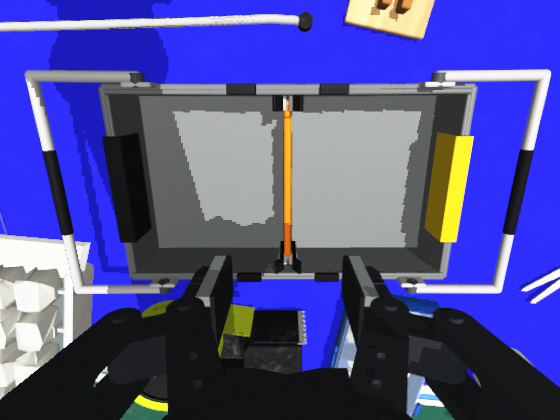

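Request:
send_rows:
  rows:
    - [243,-254,-115,0,0,1.1,0]
    - [243,-254,-115,0,0,1.1,0]
    - [243,-254,-115,0,0,1.1,0]
    - [243,-254,-115,0,0,1.1,0]
    - [243,-254,-115,0,0,1.1,0]
    - [243,-254,-115,0,0,1.1,0]
    - [243,-254,-115,0,0,1.1,0]
    - [243,-254,-115,0,0,1.1,0]

```text
clock: 17.15
eef_pos: [0.4252, -0.2539, 0.2934]
tool_rot: [-179.9, 0.0, 122.5]
wrist_force: [0.6, 0.4, 0.4]
gripper_width: 0.0856
finger_force: 0.0
```

Request:
send_rows:
  rows:
    - [0,0,0,0,0,0.47,0]
    - [0,0,0,0,0,0.47,0]
    - [0,0,0,0,0,0.47,0]
    - [0,0,0,0,0,0.47,0]
    - [0,0,0,0,0,0.47,0]

```text
clock: 17.65
eef_pos: [0.4284, -0.2493, 0.2921]
tool_rot: [-179.9, -0.0, 96.4]
wrist_force: [0.5, 0.0, -0.7]
gripper_width: 0.0856
finger_force: 0.0
```

```bash
python3 - <<'E'
from h import *
s=arm.state();print(np.round(s["eef_pos"],4),np.round(s["tool_rot"],2),np.round(s["joints"]))
P=camera_params("wrist");I=get_image("wrist")
cv2.imwrite("pics/w7.png",cv2.resize(I,(800,600)))
import pickle;pickle.dump(P,open("w7.pkl","wb"))
for n in "wand_red wand_green label_roll marker_black".split():
    for r in models.trace("wrist",n)[:3]:
        ys,xs=np.nonzero(r["pixels"]);b=cv2.minAreaRect(np.c_[xs,ys].astype(np.float32));z=0.04 if n=="label_roll" else .009
        bx=cv2.boxPoints(b);q=onz("wrist",bx,z);l=[q[1]-q[0],q[2]-q[1]];L=[np.linalg.norm(x) for x in l];m=l[int(np.argmax(L))]
        print(n,round(r["p"],2),np.round(b[0],1),"sz",np.round(L,3),"ang",np.degrees(np.arctan2(m[1],m[0])).round(1),q.mean(0).round(4), I[ys,xs].mean(0).round())
E
```

```text
[ 0.4284 -0.2493  0.2921] [-1.7991e+02 -3.0000e-02  9.6390e+01] [  2.   7.  23. 110.  -3.  64.  33.]
wand_red 0.82 [256.5   6. ] sz [0.05  0.012] ang 6.5 [ 0.3748 -0.0739  0.009 ] [200.  99.  48.]
wand_red 0.76 [293.3 122.3] sz [0.105 0.018] ang 80.5 [ 0.4306 -0.1969  0.009 ] [115. 110. 236.]
wand_green 0.9 [428.7 226. ] sz [0.106 0.02 ] ang 101.7 [ 0.6311 -0.3132  0.009 ] [117. 176.  94.]
wand_green 0.49 [293.3 123.1] sz [0.104 0.018] ang 81.0 [ 0.4308 -0.198   0.009 ] [115. 109. 234.]
label_roll 0.56 [263. 240.] sz [0.065 0.078] ang -83.6 [ 0.4086 -0.3452  0.04  ] [194. 202. 206.]
```

View pics/w7.png

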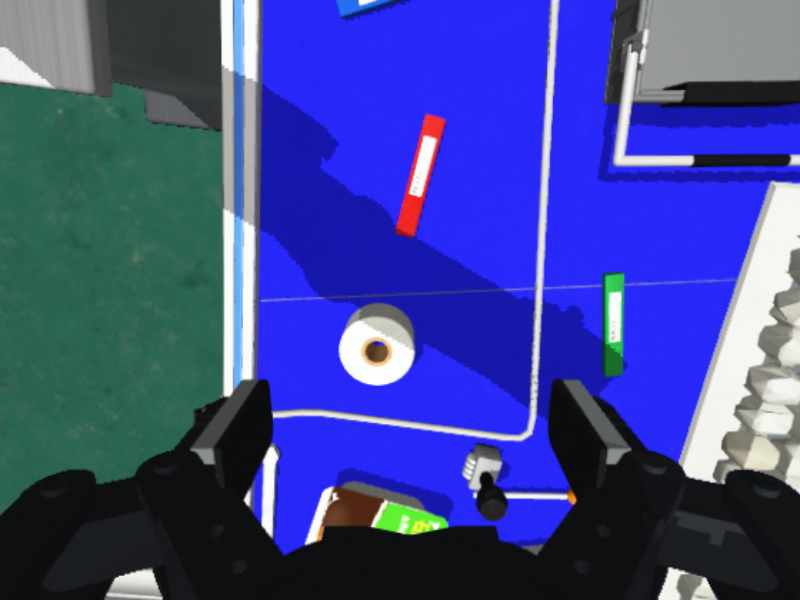

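Request:
send_rows:
  rows:
    - [52,8,50,0,0,0.277,0.5]
    - [52,8,100,0,0,0.277,0.5]
    - [52,8,150,0,0,0.277,0.5]
    - [52,8,200,0,0,0.277,0.5]
    - [52,8,245,0,0,0.277,0.5]
    - [52,8,270,0,0,0.277,0.5]
    - [52,8,282,0,0,0.277,0.5]
    - [52,8,289,0,0,0.277,0.5]

```text
clock: 18.7
eef_pos: [0.4306, -0.1973, 0.0033]
tool_rot: [-179.9, -0.0, 80.3]
wrist_force: [-0.3, 0.1, 0.3]
gripper_width: 0.0429
finger_force: 0.0
```

Request:
send_rows:
  rows:
    - [0,0,0,0,0,0,0.5]
    - [0,0,0,0,0,0,0.9]
    - [0,0,0,0,0,0,0.9]
    - [0,0,0,0,0,0,0.9]
    - [0,0,0,0,0,0,0.9]
  grip_force: 40

```text
clock: 19.2
eef_pos: [0.4321, -0.1976, 0.0056]
tool_rot: [179.8, 0.0, 80.3]
wrist_force: [-0.6, -0.6, 6.5]
gripper_width: 0.016
finger_force: 38.9
```

Request:
send_rows:
  rows:
    - [0,0,-40,0,0,0,0.9]
    - [0,0,-90,0,0,0,0.9]
    - [0,0,-135,0,0,0,0.9]

```text
clock: 19.5
eef_pos: [0.4308, -0.1973, 0.1417]
tool_rot: [179.9, 0.0, 80.3]
wrist_force: [1.2, 0.6, 0.8]
gripper_width: 0.0159
finger_force: 39.4
```

Request:
send_rows:
  rows:
    - [317,121,0,0,0,-0.277,0.9]
    - [317,121,0,0,0,-0.277,0.9]
    - [317,121,0,0,0,-0.277,0.9]
    - [317,121,0,0,0,-0.277,0.9]
    - [317,121,0,0,0,-0.277,0.9]
    - [317,121,0,0,0,-0.277,0.9]
    - [317,121,0,0,0,-0.277,0.9]
    - [317,121,0,0,0,-0.277,0.9]

```text
clock: 20.3
eef_pos: [0.6059, 0.1027, 0.1402]
tool_rot: [179.8, -0.2, 96.7]
wrist_force: [-0.5, 0.4, -0.7]
gripper_width: 0.0162
finger_force: 39.4
```

Request:
send_rows:
  rows:
    - [0,0,0,0,0,0,0.9]
    - [0,0,0,0,0,0,0.9]

```text
clock: 20.5
eef_pos: [0.6032, 0.0934, 0.1395]
tool_rot: [180.0, 0.0, 96.1]
wrist_force: [-0.5, -1.2, -1.0]
gripper_width: 0.0157
finger_force: 39.4
```

Request:
send_rows:
  rows:
    - [2,1,45,0,0,0,0.9]
    - [2,1,90,0,0,0,0.9]
    - [2,1,115,0,0,0,0.9]
    - [2,1,127,0,0,0,0.9]
    - [2,1,130,0,0,0,0.9]
    - [2,1,130,0,0,0,0.9]

```text
clock: 21.1
eef_pos: [0.605, 0.0962, 0.0099]
tool_rot: [179.9, 0.0, 96.1]
wrist_force: [0.2, -0.0, 0.3]
gripper_width: 0.016
finger_force: 44.7
```

Request:
send_rows:
  rows:
    - [0,0,0,0,0,0,0.65]
    - [0,0,0,0,0,0,0.65]
    - [0,0,0,0,0,0,0.65]
    - [0,0,-40,0,0,0,0.65]
    - [0,0,-90,0,0,0,0.6]
    - [0,0,-140,0,0,0,0.5]

```text
clock: 21.7
eef_pos: [0.6036, 0.0969, 0.1505]
tool_rot: [-179.9, 0.0, 96.2]
wrist_force: [-0.1, 0.6, 0.0]
gripper_width: 0.0424
finger_force: 0.0
```

Request:
send_rows:
  rows:
    - [-411,-17,-40,0,0,-0.096,0.5]
    - [-411,-17,-40,0,0,-0.096,0.5]
    - [-411,-17,-40,0,0,-0.096,0.5]
    - [-411,-17,-40,0,0,-0.096,0.5]
    - [-411,-17,-40,0,0,-0.096,0.5]
    - [-411,-17,-40,0,0,-0.096,0.5]
    - [-411,-17,-40,0,0,-0.096,0.5]
    - [-411,-17,-40,0,0,-0.096,0.5]

```text
clock: 22.5
eef_pos: [0.6305, -0.302, 0.1883]
tool_rot: [180.0, -0.0, 101.7]
wrist_force: [1.0, -0.3, 0.6]
gripper_width: 0.0426
finger_force: 0.0
```

Request:
send_rows:
  rows:
    - [0,0,0,0,0,0,0.5]
    - [0,0,0,0,0,0,0.5]

```text
clock: 22.7
eef_pos: [0.6299, -0.3022, 0.1878]
tool_rot: [-180.0, 0.0, 101.5]
wrist_force: [1.2, 1.3, -0.7]
gripper_width: 0.0423
finger_force: 0.0
```

```bash
cat > find.py <<'E'
from h import *
import sys
s=arm.state();print(np.round(s["eef_pos"],4),np.round(s["tool_rot"],2),np.round(s["joints"]))
I=get_image("wrist")
if len(sys.argv)>2: cv2.imwrite(sys.argv[2],I)
for n in sys.argv[1].split(","):
    for r in models.trace("wrist",n)[:3]:
        ys,xs=np.nonzero(r["pixels"]);b=cv2.minAreaRect(np.c_[xs,ys].astype(np.float32));z=0.04 if n=="label_roll" else .009
        bx=cv2.boxPoints(b);q=onz("wrist",bx,z);l=[q[1]-q[0],q[2]-q[1]];L=[np.linalg.norm(x) for x in l];m=l[int(np.argmax(L))]
        print(n,round(r["p"],2),np.round(b[0],1),np.round(r["extent"]),"sz",np.round(L,3),"ang",np.degrees(np.arctan2(m[1],m[0])).round(1),q.mean(0).round(4), I[ys,xs].mean(0).round())
E
python3 find.py wand_green,wand_red
```

```text
[ 0.6299 -0.3022  0.1878] [-1.7999e+02  2.0000e-02  1.0147e+02] [  9.  32.  16.  89. -10.  60.  40.]
wand_green 0.65 [285.5 192. ] [275. 145.  24.  97.] sz [0.019 0.104] ang -77.1 [ 0.6324 -0.3093  0.009 ] [ 99. 145.  79.]
```

Request:
send_rows:
  rows:
    - [-8,0,50,0,0,-0.024,0.5]
    - [-8,0,100,0,0,-0.024,0.5]
    - [-8,0,145,0,0,-0.024,0.5]
    - [-8,0,170,0,0,-0.024,0.5]
    - [-8,0,181,0,0,-0.024,0.5]
    - [-8,0,185,0,0,-0.024,0.5]
    - [-8,0,185,0,0,-0.024,0.9]
    - [-8,0,185,0,0,-0.024,0.9]

```text
clock: 23.65
eef_pos: [0.6338, -0.3084, 0.0048]
tool_rot: [179.8, 0.1, 103.1]
wrist_force: [0.1, 0.4, 1.0]
gripper_width: 0.0161
finger_force: 40.0
```

Request:
send_rows:
  rows:
    - [0,0,0,0,0,0,0.9]
    - [0,0,0,0,0,0,0.9]
    - [0,0,0,0,0,0,0.9]
    - [0,0,-40,0,0,0,0.9]
    - [0,0,-90,0,0,0,0.9]
    - [0,0,-140,0,0,0,0.9]

```text
clock: 24.25
eef_pos: [0.6317, -0.3081, 0.1442]
tool_rot: [-180.0, -0.0, 103.0]
wrist_force: [1.7, -0.3, -0.5]
gripper_width: 0.0164
finger_force: 39.2
```

Request:
send_rows:
  rows:
    - [392,124,0,0,0,0.119,0.9]
    - [392,124,0,0,0,0.119,0.9]
    - [392,124,0,0,0,0.119,0.9]
    - [392,124,0,0,0,0.119,0.9]
    - [392,124,0,0,0,0.119,0.9]
    - [392,124,0,0,0,0.119,0.9]
    - [392,124,0,0,0,0.119,0.9]
    - [392,124,0,0,0,0.119,0.9]

```text
clock: 25.05
eef_pos: [0.6638, 0.0925, 0.1434]
tool_rot: [179.9, -0.0, 96.2]
wrist_force: [0.8, 0.2, -0.4]
gripper_width: 0.016
finger_force: 39.2
```

Request:
send_rows:
  rows:
    - [0,0,0,0,0,0,0.9]
    - [0,0,0,0,0,0,0.9]

```text
clock: 25.25
eef_pos: [0.6636, 0.093, 0.1429]
tool_rot: [180.0, -0.0, 96.4]
wrist_force: [-0.3, -0.2, -0.5]
gripper_width: 0.0164
finger_force: 39.2
```

Request:
send_rows:
  rows:
    - [8,2,0,0,0,0,0.9]
    - [8,2,45,0,0,0,0.9]
    - [8,2,90,0,0,0,0.9]
    - [8,2,118,0,0,0,0.9]
    - [8,2,130,0,0,0,0.9]
    - [8,2,133,0,0,0,0.9]
    - [8,2,133,0,0,0,0.9]

```text
clock: 25.95
eef_pos: [0.6659, 0.0981, 0.0107]
tool_rot: [179.9, 0.0, 96.1]
wrist_force: [0.6, -0.1, -0.2]
gripper_width: 0.016
finger_force: 39.2
```

Request:
send_rows:
  rows:
    - [0,0,0,0,0,0,0.65]
    - [0,0,0,0,0,0,0.65]
    - [0,0,0,0,0,0,0.65]
    - [0,0,-40,0,0,0,0.65]
    - [0,0,-90,0,0,0,0.6]
    - [0,0,-140,0,0,0,0.2]

```text
clock: 26.55
eef_pos: [0.6652, 0.0987, 0.1527]
tool_rot: [179.9, -0.0, 96.2]
wrist_force: [0.8, 1.0, 0.6]
gripper_width: 0.0474
finger_force: 0.0
```

Request:
send_rows:
  rows:
    - [-400,-300,-40,0,0,0,0]
    - [-400,-300,-40,0,0,0,0]
    - [-400,-300,-40,0,0,0,0]
    - [-400,-300,-40,0,0,0,0]
    - [-400,-300,-40,0,0,0,0]
    - [-400,-300,-40,0,0,0,0]
    - [-400,-300,-40,0,0,0,0]
    - [-400,-300,-40,0,0,0,0]

```text
clock: 27.35
eef_pos: [0.4611, -0.2461, 0.1836]
tool_rot: [179.8, 0.1, 96.2]
wrist_force: [0.7, 0.0, -0.4]
gripper_width: 0.0854
finger_force: 0.0
```

Request:
send_rows:
  rows:
    - [-80,-60,-8,0,0,0,0]
    - [-80,-60,-8,0,0,0,0]
    - [-80,-60,-8,0,0,0,0]
    - [-80,-60,-8,0,0,0,0]

```text
clock: 27.75
eef_pos: [0.4104, -0.3318, 0.1911]
tool_rot: [179.8, 0.1, 96.0]
wrist_force: [1.1, 0.9, -0.5]
gripper_width: 0.0853
finger_force: 0.0
```

```bash
python3 find.py label_roll pics/w8.png
```

```text
[ 0.4104 -0.3318  0.1911] [1.7984e+02 8.0000e-02 9.6000e+01] [ 12.  17.  25. 113.  -9.  52.  47.]
label_roll 0.63 [281.5 205.5] [245. 169.  74.  76.] sz [0.063 0.073] ang -82.1 [ 0.4094 -0.3454  0.04  ] [197. 206. 211.]
```

View pics/w8.png

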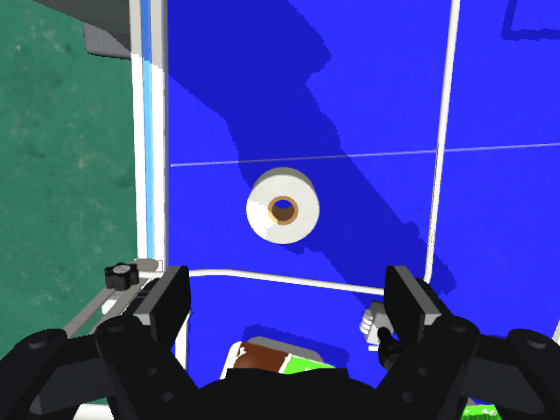

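Request:
send_rows:
  rows:
    - [-17,-2,0,0,0,0,0]
    - [-17,-2,50,0,0,0,0]
    - [-17,-2,100,0,0,0,0]
    - [-17,-2,145,0,0,0,0]
    - [-17,-2,170,0,0,0,0]
    - [-17,-2,183,0,0,0,0]
    - [-17,-2,188,0,0,0,0]
    - [-17,-2,188,0,0,0,0.3]

```text
clock: 28.65
eef_pos: [0.4114, -0.3471, 0.0019]
tool_rot: [180.0, 0.0, 96.3]
wrist_force: [-2.8, 0.1, 3.0]
gripper_width: 0.0733
finger_force: 1.4
```

Request:
send_rows:
  rows:
    - [0,0,0,0,0,0,0.4]
    - [0,0,0,0,0,0,0.4]
    - [0,0,0,0,0,0,0.4]
    - [0,0,0,0,0,0,0.4]

```text
clock: 29.05
eef_pos: [0.4115, -0.3478, 0.0028]
tool_rot: [179.9, 0.1, 96.2]
wrist_force: [-1.2, 1.5, 8.0]
gripper_width: 0.0667
finger_force: 45.5
```

Request:
send_rows:
  rows:
    - [0,0,-40,0,0,0,0.45]
    - [0,0,-90,0,0,0,0.45]
    - [0,0,-140,0,0,0,0.45]

```text
clock: 29.35
eef_pos: [0.4098, -0.3471, 0.143]
tool_rot: [-179.9, -0.0, 96.2]
wrist_force: [0.5, -1.1, -1.4]
gripper_width: 0.0666
finger_force: 45.9
```

Request:
send_rows:
  rows:
    - [279,270,0,0,0,0,0.45]
    - [279,270,0,0,0,0,0.45]
    - [279,270,0,0,0,0,0.45]
    - [279,270,0,0,0,0,0.45]
    - [279,270,0,0,0,0,0.45]
    - [279,270,0,0,0,0,0.45]
    - [279,270,0,0,0,0,0.45]
    - [279,270,0,0,0,0,0.45]

```text
clock: 30.15
eef_pos: [0.6503, -0.0369, 0.1418]
tool_rot: [179.9, -0.1, 96.4]
wrist_force: [-0.6, 1.0, -0.5]
gripper_width: 0.0668
finger_force: 45.9
```

Request:
send_rows:
  rows:
    - [0,0,0,0,0,0,0.45]
    - [0,0,0,0,0,0,0.45]

```text
clock: 30.35
eef_pos: [0.6487, -0.0397, 0.1413]
tool_rot: [-180.0, 0.0, 96.4]
wrist_force: [-0.4, -0.5, -1.2]
gripper_width: 0.0669
finger_force: 45.9
```

Good. Lower to TCP z ≈ 0.008 and release.

Request:
send_rows:
  rows:
    - [0,0,45,0,0,0,0.45]
    - [0,0,85,0,0,0,0.45]
    - [0,0,115,0,0,0,0.45]
    - [0,0,129,0,0,0,0.45]
    - [0,0,133,0,0,0,0.45]
    - [0,0,133,0,0,0,0.45]

```text
clock: 30.95
eef_pos: [0.649, -0.0418, 0.0093]
tool_rot: [180.0, 0.0, 96.1]
wrist_force: [-1.0, 0.4, -0.7]
gripper_width: 0.0666
finger_force: 45.9
```

Request:
send_rows:
  rows:
    - [0,0,0,0,0,0,0.05]
    - [0,0,0,0,0,0,0.05]
    - [0,0,0,0,0,0,0.05]
    - [0,0,-40,0,0,0,0.05]
    - [0,0,-90,0,0,0,0.2]
    - [0,0,-140,0,0,0,0.5]
    - [0,0,-190,0,0,0,0.5]
    - [0,0,-240,0,0,0,0.5]

```text
clock: 31.75
eef_pos: [0.6484, -0.0408, 0.2514]
tool_rot: [179.9, -0.0, 96.2]
wrist_force: [0.4, 0.5, 0.8]
gripper_width: 0.0425
finger_force: 0.0
```

```bash
python3 - <<'E'
from h import *
s=arm.state();print(np.round(s["eef_pos"],4),np.round(s["tool_rot"],2))
cv2.imwrite("pics/w9.png",get_image("wrist"))
get_image("top")
for n in "wand_red wand_green label_roll marker_black tray".split():
    for r in models.trace("top",n)[:3]:
        ys,xs=np.nonzero(r["pixels"]);b=cv2.minAreaRect(np.c_[xs,ys].astype(np.float32));print(n,round(r["p"],2),np.round(b[0]),np.round(b[1]),round(b[2]),onz("top",[b[0]],.03)[0].round(3))
E
```

```text
[ 0.6484 -0.0408  0.2514] [ 1.7994e+02 -1.0000e-02  9.6210e+01]
tray 0.6 [148. 174.] [20. 45.] 45 [0.67  0.362 0.03 ]
tray 0.56 [140. 227.] [61. 42.] 7 [0.486 0.379 0.03 ]
```

View pics/w9.png

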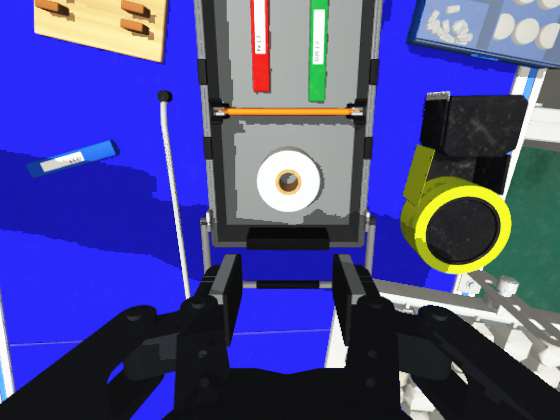

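Request:
send_rows:
  rows:
    - [-115,4,80,0,0,-1.19,0.6]
    - [-115,4,80,0,0,-1.19,0.6]
    - [-115,4,80,0,0,-1.19,0.6]
    - [-115,4,80,0,0,-1.19,0.6]
    - [-115,4,80,0,0,-1.19,0.6]
    - [-115,4,80,0,0,-1.19,0.6]
    - [-115,4,80,0,0,-1.19,0.6]
    - [-115,4,80,0,0,-1.19,0.6]

```text
clock: 32.9
eef_pos: [0.664, -0.1545, 0.1664]
tool_rot: [-180.0, -0.2, 164.7]
wrist_force: [-0.6, -1.0, -0.5]
gripper_width: 0.0341
finger_force: 0.0
```

Request:
send_rows:
  rows:
    - [0,0,0,0,0,-0.38,0.6]
    - [0,0,0,0,0,-0.38,0.6]
    - [0,0,0,0,0,-0.38,0.6]
    - [0,0,0,0,0,-0.38,0.6]
    - [0,0,0,0,0,-0.38,0.6]

```text
clock: 33.4
eef_pos: [0.6644, -0.1545, 0.1671]
tool_rot: [179.9, -0.1, -174.0]
wrist_force: [0.0, -0.1, 0.3]
gripper_width: 0.0339
finger_force: 0.0
```

```bash
python3 - <<'E'
from h import *
s=arm.state();print(np.round(s["eef_pos"],4),np.round(s["tool_rot"],2),np.round(s["joints"]))
E
```

```text
[ 0.6644 -0.1545  0.1671] [ 1.7995e+02 -1.3000e-01 -1.7396e+02] [  7.  31.   1.  91.  -1.  57. 104.]
```

Request:
send_rows:
  rows:
    - [0,0,45,0,0,0,0.6]
    - [0,0,90,0,0,0,0.6]
    - [0,0,112,0,0,0,0.6]
    - [0,0,120,0,0,0,0.6]
    - [0,0,120,0,0,0,0.95]
    - [0,0,120,0,0,0,0.95]
    - [0,0,120,0,0,0,0.95]
  grip_force: 25

```text
clock: 34.1
eef_pos: [0.6661, -0.1547, 0.0501]
tool_rot: [-180.0, 0.1, -173.8]
wrist_force: [-0.1, 0.4, -1.1]
gripper_width: 0.0067
finger_force: 24.3
```

Request:
send_rows:
  rows:
    - [0,3,-19,0,0,0,0.95]
    - [0,10,-37,0,0,0,0.95]
    - [0,22,-53,0,0,0,0.95]
    - [0,37,-65,0,0,0,0.95]
    - [0,56,-72,0,0,0,0.95]
    - [0,75,-75,0,0,0,0.95]
    - [0,94,-72,0,0,0,0.95]
    - [0,94,-72,0,0,0,0.95]

```text
clock: 34.9
eef_pos: [0.6554, -0.0555, 0.1226]
tool_rot: [179.8, 0.1, -173.5]
wrist_force: [-1.9, 5.1, 11.0]
gripper_width: 0.0066
finger_force: 26.2
```

Request:
send_rows:
  rows:
    - [0,18,7,0,0,0,0.95]
    - [0,34,19,0,0,0,0.95]
    - [0,46,35,0,0,0,0.95]
    - [0,53,53,0,0,0,0.95]
    - [0,56,72,0,0,0,0.95]
    - [0,56,75,0,0,0,0.95]
    - [0,56,75,0,0,0,0.95]

```text
clock: 35.6
eef_pos: [0.6504, -0.0055, 0.0478]
tool_rot: [-180.0, 0.2, -173.8]
wrist_force: [-1.6, -2.8, 10.4]
gripper_width: 0.0068
finger_force: 28.1
```

Request:
send_rows:
  rows:
    - [0,0,-2,0,0,0,0.7]
    - [0,0,-2,0,0,0,0.7]
    - [0,0,-2,0,0,0,0.7]
    - [0,0,-50,0,0,0,0.7]
    - [0,0,-100,0,0,0,0.7]
    - [0,0,-120,0,0,0,0.6]

```text
clock: 36.2
eef_pos: [0.6511, -0.0052, 0.1702]
tool_rot: [180.0, 0.3, -173.8]
wrist_force: [0.9, -0.0, 0.1]
gripper_width: 0.0341
finger_force: 0.0
```

Request:
send_rows:
  rows:
    - [3,50,0,0,0,0,0.6]
    - [3,100,0,0,0,0,0.6]
    - [3,150,0,0,0,0,0.6]
    - [3,190,0,0,0,0,0.6]
    - [3,220,0,0,0,0,0.6]
    - [3,220,0,0,0,0,0.6]
    - [3,220,0,0,0,0,0.6]

```text
clock: 36.9
eef_pos: [0.6217, 0.2136, 0.165]
tool_rot: [-180.0, -0.1, -173.7]
wrist_force: [0.7, -0.8, -0.7]
gripper_width: 0.0339
finger_force: 0.0
```

```bash
python3 - <<'E'
from h import *
s=arm.state();print(np.round(s["eef_pos"],4),np.round(s["tool_rot"],2),np.round(s["joints"]))
P=camera_params("wrist");cv2.imwrite("pics/w10.png",get_image("wrist"))
E
```

```text
[0.6217 0.2136 0.165 ] [-1.7998e+02 -7.0000e-02 -1.7371e+02] [-23.  29.  -2.  95.   1.  56.  71.]
```

View pics/w10.png

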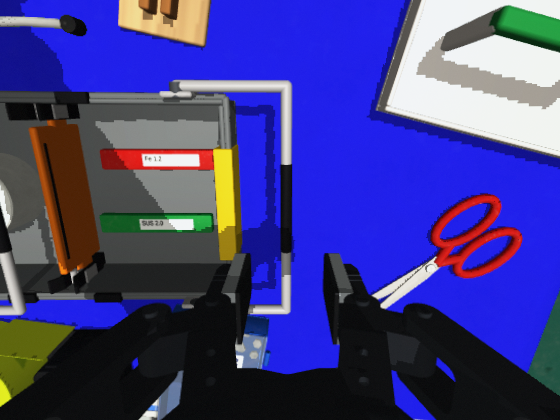

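Request:
send_rows:
  rows:
    - [0,0,45,0,0,0,0.6]
    - [0,0,90,0,0,0,0.6]
    - [0,0,112,0,0,0,0.6]
    - [0,0,118,0,0,0,0.6]
    - [0,0,118,0,0,0,0.95]
    - [0,0,118,0,0,0,0.95]
    - [0,0,118,0,0,0,0.95]

```text
clock: 37.65
eef_pos: [0.6236, 0.213, 0.0493]
tool_rot: [180.0, 0.2, -173.9]
wrist_force: [0.1, -0.2, -0.5]
gripper_width: 0.0066
finger_force: 24.7
```

Request:
send_rows:
  rows:
    - [0,-3,-19,0,0,0,0.95]
    - [0,-10,-37,0,0,0,0.95]
    - [0,-22,-53,0,0,0,0.95]
    - [0,-37,-65,0,0,0,0.95]
    - [0,-56,-72,0,0,0,0.95]
    - [0,-75,-75,0,0,0,0.95]
    - [0,-94,-72,0,0,0,0.95]
    - [0,-94,-72,0,0,0,0.95]

```text
clock: 38.45
eef_pos: [0.6341, 0.114, 0.1217]
tool_rot: [-179.8, 0.2, -174.1]
wrist_force: [-0.1, -5.2, 13.0]
gripper_width: 0.0068
finger_force: 26.3
```

Request:
send_rows:
  rows:
    - [0,-18,7,0,0,0,0.95]
    - [0,-34,19,0,0,0,0.95]
    - [0,-46,35,0,0,0,0.95]
    - [0,-53,53,0,0,0,0.95]
    - [0,-56,72,0,0,0,0.95]
    - [0,-56,75,0,0,0,0.95]
    - [0,-56,75,0,0,0,0.95]

```text
clock: 39.15
eef_pos: [0.6396, 0.0638, 0.0453]
tool_rot: [180.0, 0.1, -173.8]
wrist_force: [0.9, 0.4, 9.3]
gripper_width: 0.0071
finger_force: 28.8
```

Request:
send_rows:
  rows:
    - [0,0,-2,0,0,0,0.7]
    - [0,0,-2,0,0,0,0.7]
    - [0,0,-2,0,0,0,0.7]
    - [0,0,-50,0,0,0,0.7]
    - [0,0,-100,0,0,0,0.7]
    - [0,0,-150,0,0,0,0.4]
    - [0,0,-170,0,0,0,0.4]

```text
clock: 39.85
eef_pos: [0.6405, 0.0639, 0.2196]
tool_rot: [180.0, 0.4, -173.8]
wrist_force: [1.1, -0.2, -0.1]
gripper_width: 0.0514
finger_force: 0.0
```

```bash
python3 - <<'E'
from h import *
import pickle
s=arm.state();print(np.round(s["eef_pos"],4),np.round(s["tool_rot"],2),np.round(s["joints"]))
P=camera_params("wrist");cv2.imwrite("pics/w11.png",get_image("wrist"))
pickle.dump(P,open("w11.pkl","wb"))
c=(.6424,.0283,.1082)
def W(p,X): c,s=np.cos(p[2]),np.sin(p[2]);X=np.atleast_2d(X);return np.c_[p[0]+c*X[:,0]-s*X[:,1],p[1]+s*X[:,0]+c*X[:,1],X[:,2]]
print(proj("wrist",W(c,[[-.088,.035,.066],[.035,.035,.066],[-.035,.035,.066],[-.088,-.035,.066],[-.035,-.035,.066],[.035,-.035,.066],[-.08,.14,.06],[-.08,-.14,.06]])).round())
E
```

```text
[0.6405 0.0639 0.2196] [ 179.98    0.37 -173.84] [-10.  25.  -1.  95.   1.  60.  84.]
[[287.  83.]
 [287. 221.]
 [287. 147.]
 [204.  83.]
 [209. 147.]
 [214. 221.]
 [409.  93.]
 [ 84.  93.]]
```

View pics/w11.png

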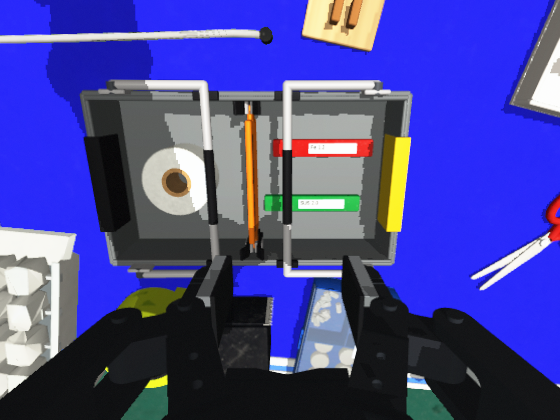

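Request:
send_rows:
  rows:
    - [118,334,-50,0,0,1.19,0.2]
    - [118,334,-50,0,0,1.19,0.2]
    - [118,334,-50,0,0,1.19,0.2]
    - [118,334,-50,0,0,1.19,0.2]
    - [118,334,-50,0,0,1.19,0.2]
    - [118,334,-50,0,0,1.19,0.2]
    - [118,334,-50,0,0,1.19,0.2]
    - [118,334,-50,0,0,1.19,0.2]

```text
clock: 40.7
eef_pos: [0.481, 0.389, 0.2642]
tool_rot: [-179.9, -0.2, 119.1]
wrist_force: [0.1, 0.1, 0.8]
gripper_width: 0.068
finger_force: 0.0
```

Request:
send_rows:
  rows:
    - [0,0,0,0,0,0.61,0.2]
    - [0,0,0,0,0,0.61,0.2]
    - [0,0,0,0,0,0.61,0.2]
    - [0,0,0,0,0,0.61,0.2]
    - [0,0,0,0,0,0.61,0.2]
    - [0,0,0,0,0,0.61,0.2]

```text
clock: 41.3
eef_pos: [0.4849, 0.3829, 0.2639]
tool_rot: [-180.0, 0.1, 84.3]
wrist_force: [0.1, -0.2, -0.2]
gripper_width: 0.0682
finger_force: 0.0
```

```bash
python3 find.py tray pics/w12.png; python3 - <<'E'
from h import *
import pickle;pickle.dump(camera_params("wrist"),open("w12.pkl","wb"))
I=cv2.imread("pics/w12.png");h=cv2.cvtColor(I,cv2.COLOR_BGR2HSV)
m=cv2.inRange(h,(50,80,50),(80,255,255));n,l,st,c=cv2.connectedComponentsWithStats(m)
for k in range(1,n):
    if st[k,4]>300:
        ys,xs=np.nonzero(l==k);print(st[k],cv2.minAreaRect(np.c_[xs,ys].astype(np.float32)))
E
```

```text
[0.4849 0.3829 0.2639] [-1.7996e+02  6.0000e-02  8.4250e+01] [-53.  20.  11.  96.  -4.  64. -46.]
tray 0.74 [293.6 163.2] [236.  76. 122. 175.] sz [0.202 0.136] ang 80.0 [0.4939 0.3816 0.009 ] [199. 207. 197.]
[    0     0   560   317 42263] ((279.5, 158.0), (316.0, 559.0), 90.0)
[ 285  118   18  117 1504] ((292.3409118652344, 175.99154663085938), (13.661538124084473, 116.5267562866211), 3.044778347015381)
[127 388  23  32 403] ((138.0, 403.5), (31.0, 22.0), 90.0)
```

View pics/w12.png

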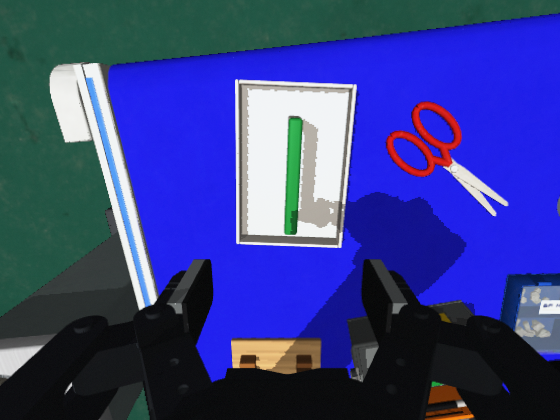

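```bash
python3 - <<'E'
from h import *
import pickle;P=pickle.load(open("w12.pkl","rb"))
c=np.array([292.34,175.99]);a=np.radians(3.04);d=np.array([-np.sin(a),np.cos(a)])*58.2
e=onz("w",[c-d,c+d],.082,P);print(e.round(4),np.linalg.norm(e[0]-e[1]),e.mean(0).round(4),np.degrees(np.arctan2(*(e[0]-e[1])[[1,0]])))
t=onz("w",[(236,81),(356,86),(341,247),(237,243)],.03,P);print(t.round(4),t.mean(0),[np.linalg.norm(t[i]-t[i-1]).round(3) for i in range(4)],[np.degrees(np.arctan2(*(t[i]-t[j])[[1,0]])).round(1) for i,j in((0,3),(1,2))])
E
```

```text
[[0.5003 0.4444 0.082 ]
 [0.4828 0.3274 0.082 ]] 0.11837383964147637 [0.4915 0.3859 0.082 ] 81.51476426566808
[[0.442  0.4864 0.03  ]
 [0.5688 0.4685 0.03  ]
 [0.5431 0.2833 0.03  ]
 [0.4159 0.3015 0.03  ]] [0.4924414  0.38491918 0.03      ] [np.float64(0.187), np.float64(0.128), np.float64(0.187), np.float64(0.129)] [np.float64(82.0), np.float64(82.1)]
```

Request:
send_rows:
  rows:
    - [3,7,45,0,0,0.041,0.4]
    - [3,7,90,0,0,0.041,0.5]
    - [3,7,135,0,0,0.041,0.5]
    - [3,7,175,0,0,0.041,0.5]
    - [3,7,198,0,0,0.041,0.5]
    - [3,7,208,0,0,0.041,0.5]
    - [3,7,208,0,0,0.041,0.5]
    - [3,7,208,0,0,0.041,0.9]
  grip_force: 90

```text
clock: 42.2
eef_pos: [0.4934, 0.386, 0.0578]
tool_rot: [179.9, -0.1, 81.7]
wrist_force: [-1.4, -0.4, 0.2]
gripper_width: 0.0295
finger_force: 0.0
```

Request:
send_rows:
  rows:
    - [0,0,0,0,0,0,0.95]
    - [0,0,0,0,0,0,0.95]
    - [0,0,0,0,0,0,0.95]
    - [0,0,0,0,0,0,0.95]

```text
clock: 42.6
eef_pos: [0.4934, 0.3863, 0.0586]
tool_rot: [179.9, -0.2, 81.7]
wrist_force: [-1.8, -1.2, 6.6]
gripper_width: 0.012
finger_force: 88.7
```

Request:
send_rows:
  rows:
    - [0,0,-20,0,0,0,0.95]
    - [0,0,-60,0,0,0,0.95]
    - [0,0,-100,0,0,0,0.95]
    - [0,0,-125,0,0,0,0.95]
    - [0,0,-125,0,0,0,0.95]

```text
clock: 43.1
eef_pos: [0.4947, 0.3869, 0.1862]
tool_rot: [179.7, -0.4, 81.7]
wrist_force: [0.5, 1.1, -3.4]
gripper_width: 0.0122
finger_force: 88.4
```

Request:
send_rows:
  rows:
    - [-20,12,0,0,0,-0.015,0.95]
    - [-60,36,0,0,0,-0.045,0.95]
    - [-100,60,0,0,0,-0.075,0.95]
    - [-140,84,0,0,0,-0.105,0.95]
    - [-180,108,0,0,0,-0.135,0.95]
    - [-220,131,0,0,0,-0.165,0.95]
    - [-260,155,0,0,0,-0.195,0.95]
    - [-290,173,0,0,0,-0.22,0.95]

```text
clock: 43.9
eef_pos: [0.6216, 0.0694, 0.18]
tool_rot: [-179.9, 0.1, 94.2]
wrist_force: [0.1, -0.0, -3.4]
gripper_width: 0.0125
finger_force: 88.4
```

Request:
send_rows:
  rows:
    - [-25,10,0,0,0,-0.02,0.95]
    - [-36,15,0,0,0,-0.031,0.95]
    - [-36,15,0,0,0,-0.031,0.95]
    - [-36,15,0,0,0,-0.031,0.95]

```text
clock: 44.3
eef_pos: [0.6386, 0.0407, 0.1807]
tool_rot: [-179.9, -0.1, 96.2]
wrist_force: [0.5, 1.6, -3.1]
gripper_width: 0.0124
finger_force: 88.4
```

```bash
python3 - <<'E'
from h import *
import pickle
s=arm.state();print(np.round(s["eef_pos"],4),np.round(s["tool_rot"],2),s["gripper_width"],np.round(s["wrist_force"],1))
cv2.imwrite("pics/w13.png",get_image("wrist"))
t=models.trace("top","tray") if get_image("top") is not None else 0
for r in t[:2]: print(r["p"],r["extent"])
E
```

```text
[0.6386 0.0407 0.1807] [-1.799e+02 -8.000e-02  9.615e+01] 0.012396295326970798 [ 0.5  1.6 -3.1]
0.84 [244.5, 146.5, 26.5, 46.9]
```

Request:
send_rows:
  rows:
    - [-11,3,0,0,0,0,0.95]
    - [-11,3,20,0,0,0,0.95]
    - [-11,3,35,0,0,0,0.95]
    - [-11,3,42,0,0,0,0.95]
    - [-11,3,42,0,0,0,0.95]
    - [-11,3,42,0,0,0,0.95]

```text
clock: 45.05
eef_pos: [0.6439, 0.0282, 0.1397]
tool_rot: [180.0, -0.0, 96.1]
wrist_force: [0.2, -0.2, -3.9]
gripper_width: 0.0119
finger_force: 88.3
```

```bash
python3 - <<'E'
from h import *
import pickle
s=arm.state();print(np.round(s["eef_pos"],4),np.round(s["tool_rot"],2),s["gripper_width"],np.round(s["wrist_force"],1))
pickle.dump(camera_params("wrist"),open("w13.pkl","wb"))
cv2.imwrite("pics/w13.png",cv2.resize(get_image("wrist"),(800,600)))
c=(.6424,.0287,.1082)
def W(p,X): c,s=np.cos(p[2]),np.sin(p[2]);X=np.atleast_2d(X);return np.c_[p[0]+c*X[:,0]-s*X[:,1],p[1]+s*X[:,0]+c*X[:,1],X[:,2]]
z=.080+.030
print((proj("wrist",W(c,[[-.065,.095,z],[.065,.095,z],[.065,-.095,z],[-.065,-.095,z],[-.08,.14,.06],[.08,.14,.06]]))/.7).round())
E
```

```text
[0.6439 0.0282 0.1397] [ 1.7999e+02 -1.0000e-02  9.6090e+01] 0.011945175027502917 [ 0.2 -0.2 -3.9]
[[208.  81.]
 [597.  81.]
 [549. 539.]
 [261. 540.]
 [205. -24.]
 [601. -25.]]
```

View pics/w13.png

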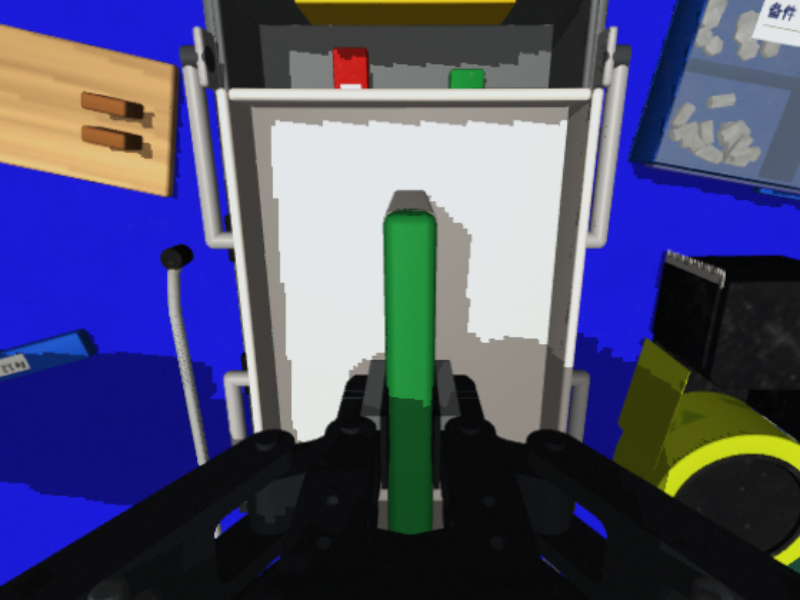

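Request:
send_rows:
  rows:
    - [2,-2,0,0,0,0,0.95]
    - [2,-2,4,0,0,0,0.95]
    - [2,-2,7,0,0,0,0.95]
    - [2,-2,9,0,0,0,0.95]
    - [2,-2,10,0,0,0,0.95]
    - [2,-2,11,0,0,0,0.95]
    - [2,-2,11,0,0,0,0.95]

```text
clock: 45.8
eef_pos: [0.6415, 0.0298, 0.1287]
tool_rot: [180.0, -0.0, 96.1]
wrist_force: [0.2, -0.5, -2.2]
gripper_width: 0.0122
finger_force: 88.5
```

Request:
send_rows:
  rows:
    - [0,0,1,0,0,0,0.95]
    - [0,0,1,0,0,0,0.95]
    - [0,0,1,0,0,0,0.95]

```text
clock: 46.1
eef_pos: [0.6416, 0.0297, 0.1285]
tool_rot: [180.0, -0.0, 96.1]
wrist_force: [-3.8, -1.0, 5.9]
gripper_width: 0.012
finger_force: 89.6
```

Request:
send_rows:
  rows:
    - [0,0,0,0,0,0,0.75]
    - [0,0,0,0,0,0,0.6]
    - [0,0,0,0,0,0,0.5]
    - [0,0,0,0,0,0,0.5]
    - [0,0,-30,0,0,0,0.5]
    - [0,0,-70,0,0,0,0.5]
    - [0,0,-120,0,0,0,0.5]
    - [0,0,-150,0,0,0,0.5]

```text
clock: 46.9
eef_pos: [0.6427, 0.0297, 0.2815]
tool_rot: [179.7, -0.0, 96.1]
wrist_force: [0.9, 0.8, 0.6]
gripper_width: 0.0428
finger_force: 0.0
```

```bash
python3 - <<'E'
from h import *
s=arm.state();print(np.round(s["eef_pos"],4),np.round(s["tool_rot"],2))
cv2.imwrite("pics/w14.png",cv2.resize(get_image("wrist"),(800,600)))
c=(.6424,.0287,.1082)
def W(p,X): c,s=np.cos(p[2]),np.sin(p[2]);X=np.atleast_2d(X);return np.c_[p[0]+c*X[:,0]-s*X[:,1],p[1]+s*X[:,0]+c*X[:,1],X[:,2]]
z=.1
print((proj("wrist",W(c,[[-.065,.095,z],[.065,.095,z],[.065,-.095,z],[-.065,-.095,z],[-.08,.14,.06],[.08,.14,.06],[.08,-.14,.06],[-.08,-.14,.06]]))/.7).round())
E
```

```text
[0.6427 0.0297 0.2815] [ 1.7975e+02 -1.0000e-02  9.6060e+01]
[[301. 118.]
 [501. 118.]
 [488. 381.]
 [319. 382.]
 [287.  52.]
 [515.  53.]
 [495. 406.]
 [312. 407.]]
```

View pics/w14.png

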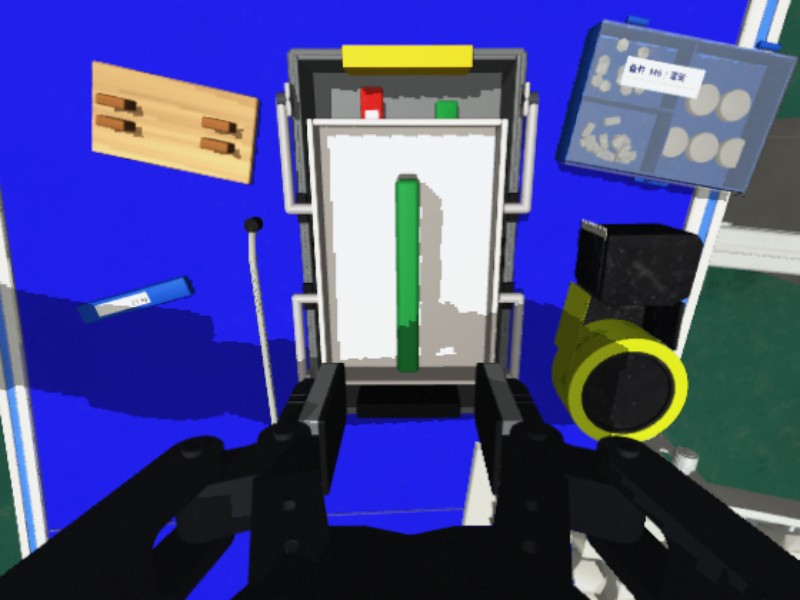

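```bash
python3 -c "
from rig import arm
print(arm.job_done())"
```

```text
the job is handed in; nothing more can be done
None
```

The kit crate is packed and handed in: divider clipped fully home, both wands in the yellow-end compartment, the label roll in the black-end compartment, both bails fully in, and the tray stacked on the bars, centred within about 2 mm by the last picture. I found no black marker in any view and treated it as absent; wrist force peaked at about 43 N pushing the divider down, the only press above the 40 N body limit, though it came through the held divider.

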